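# Cover the glue pot and press its label holder home behind the lip

## Task

Close up the glue station: first set the loose lid on the open pot so that it sits seated and level, and let go of it. Then take the grey label holder from the wooden block, slide it upright down behind the metal lip beside the pot, and push it fully home against the sprung foot strip. Finish while still gripping the holder and keeping it pressed fully down; do not let go, and leave the bottle, tape roll and carton where they are.

Things in the scene. Friction and masses are not known exactly. Their poses are not given: they have to be found in the camera images.
- pot_rim (a point): Centre of the open mouth of the aluminium pot, at rim height (72 mm above the table). Pot 88 mm outside, 80 mm inside diameter, fixed on the station: a plywood board 110 x 280 x 12 mm, fixed to the table, yaw within 0.35 rad. Axes are the station's: y along the board from label channel to pot, x across it (away from the robot), z up.
- channel (a point): Middle of the label channel, 50 mm above the table, 145 mm from the pot's centre along the station's -y; station axes. An upright aluminium slot open at the top, 10 mm wide (x), 90 mm long (y) between end cheeks. On the -x side the back wall, straight to 62 mm above the table, flared to 71; on the +x side the lip, straight to 50 mm, flared out to 59.
- foot (a joint): Black foot strip, 84 x 9 mm, at the bottom of the channel, carried on springs: 0 = up (its top 32 mm above the table, where it starts), 0.010 = pressed 10 mm down against its stop (its top 22 mm above the table). It takes 2.4 N to start it and 8.4 N to hold it fully down; let go, it springs back up.
- lid_knob (a point): Grip point of the lid's knob, on its axis, 38 mm above the lid's underside. Lid: aluminium disc 96 mm across, 6 mm thick; beneath it a plug 72 mm across, 8 mm deep, that enters the pot; on top a wooden cylinder knob 26 mm across, 44 mm high (20 mm of it above this point). Starts plug down on the table; seated, this point is 30 mm above the rim. z up; about 0.14 kg.
- holder_center (a point): Centre of the label holder, 50 mm above its lower edge. Grey plastic plate, paper label on both faces, alike both ways round: x through thickness, y along width, z up. Plate 6 x 70 x 72 mm; grip tab on top 12 mm thick, 44 wide, 30 high, its middle 35 mm above this point; about 0.06 kg. Starts upright in the block's slot, lower edge 10 mm above the table.
- holder_foot (a point): Middle of the label holder's lower edge, 50 mm below its centre; pressed fully home it is 22 mm above the table.
- holder: The label holder itself; origin at the middle of its lower edge, axes as for its centre.
- lid: The lid itself; origin at the centre of the plug's underside, z up.
- block: Fixed wooden block, 66 x 110 x 40 mm, origin under its centre, with a slot along its y, 9 mm wide (x), 84 mm long, 30 mm deep, in which the holder stands.
- glue_bottle: White bottle, 60 mm across, 150 mm high, origin under its centre; leave alone.
- tape_roll: Cardboard-brown ring 90 mm across, 24 mm high, origin under its centre; leave alone.
- carton: Small cardboard box 110 x 130 x 90 mm, origin under its centre; leave alone.
Not all that is in view belongs to the job. Of the things shaped like the lid, the aluminium one is meant.

How it is judged:
On the way, in this order (a step that is already met when the one before it is completed fails the run):
1. the lid is seated level on the pot and let go (horizontal distance between lid_knob and pot_rim below 0.008 m and z of lid_knob in the frame of pot_rim between 0.026 and 0.033 m and angle between lid_knob's own z axis and vertical below 0.06 rad and contact force between lid and the fingers below 0.1 N), for 0.2 s.
2. the holder's lower edge is down behind the lip (z of holder_foot in the frame of channel below -0.008 m and x of holder_foot in the frame of channel between -0.006 and 0.006 m and y of holder_foot in the frame of channel between -0.014 and 0.014 m), for 0.1 s.
At the end, for the whole second after the job is handed in: The gripper still holds the holder, upright within 0.15 rad, behind the lip between the cheeks, pressing the foot strip at least 7.5 of its 10 mm down with over 4 N; the lid sits on the pot within 8 mm of centre, level within 0.06 rad, down on the rim within 3 mm; bystanders not moved (value of joint foot above 0.0075 m and contact force between holder and foot above 4 N and contact force between holder and the fingers above 2 N and angle between holder_center's own z axis and vertical below 0.15 rad and z of holder_foot in the frame of channel below -0.022 m and x of holder_foot in the frame of channel between -0.006 and 0.006 m and y of holder_foot in the frame of channel between -0.014 and 0.014 m and horizontal distance between lid_knob and pot_rim below 0.008 m and z of lid_knob in the frame of pot_rim between 0.026 and 0.033 m and angle between lid_knob's own z axis and vertical below 0.06 rad); the arm keeps its last pose, push and grip.
It fails at once if the bottle was moved or tipped (distance of glue_bottle from where it was at the start of the episode above 0.03 m or angle between glue_bottle's own z axis and vertical above 0.4 rad).
It fails at once if the tape roll was moved (distance of tape_roll from where it was at the start of the episode above 0.03 m).
It fails at once if the carton was moved (distance of carton from where it was at the start of the episode above 0.03 m).
It also fails if it takes over 58 s, if anything falls off the work surface, if the arm or the gripper's body presses on something with over 40 N, if the wrist force passes 120 N, or if a joint passes its speed limit or range.

## Robot

A 6-joint arm with a two-finger parallel gripper is mounted at the origin on the work surface. World frame = base frame: x ahead of the robot, y to its left, z up, the work surface at z = 0. Lengths are in m, angles in rad, forces in N, time in s.
With the tool pointing down it reaches from about 0.275 to 0.775 m from the base axis. Payload 14.6 kg.
Tool frame: the origin (TCP) lies between the finger pads; the fingertips stand 14 mm ahead of it and the grasp point (between the pads) lies 5 mm behind it (bot.tcp_to_tips is the distance from the TCP to the fingertips, in m); z points along the fingers, y is the line along which they close (so a half turn about z gives the same grasp; the last joint's range is limited). The gripper opens to 85 mm and grips with 20 to 120 N. Pads are 22 mm wide; open, the fingers measure 114 mm over their backs; the gripper's body (76 mm by 85 mm) begins 54 mm behind the grasp point. The pads swing forward as they close: fully open they stand 13 mm farther back than shut.
Start: joints at [-1.438, 0.263, -0.048, 1.259, 0, 1.415], TCP at [0.149, -0.503, 0.245] pointing down, gripper open.
Joint ranges: [-2.65, 2.65], [-0.89, 1.7], [-1.18, 1.37], [-2.13, 2.11], [-1.35, 1.29], [-3.14, 3.14]. Speed limits (rad/s): [1.89, 1.89, 2.57, 2.79, 3.14, 3.14].

## Interface

Orientations are given as a rotation vector (axis times angle).
In Python, from bench import bot, cams, job_done gives the robot as it stands.
- The arm moves only by the tool step_arm, never from a script. Its arguments are lists of equal length, an entry for each row: "delta_rot": the turn, a rotation vector about the tool's x, y, z as a fraction of full scale, a list of three; "xyz": the shift along the tool's x, y, z as a fraction of full scale, a list of three; "gripper": the finger opening in mm, from 0 to 85.4. In form: {"delta_rot": [[rx, ry, rz], ...], "xyz": [[x, y, z], ...], "gripper": [gripper, ...]}. A call has 1 to 20 rows; each row shifts and turns the commanded pose from where the row before left it, along the tool's axes as they then stand; what a row does not reach is not made up. Full scale, the value 1, is 20 cm for a shift and 90 degrees for a turn. A row lasts 1/12 s, in which the tool goes at most 41.7 mm and 7.16 degrees, less where a joint would pass 70% of its speed; a pose out of reach is approached as far as the arm can. A call with a number of a shift or a turn outside -1 to 1 is refused whole. A call with a gripper value outside its range is refused whole. The fingers move at their own pace and stop on an object; "force" is the grip in N (left out, the last holds). Time passes only in rows, so rows that do not move let the fingers close. It gives the time, the measured TCP pose, the force, the opening and the grip force at its end, in the units of the state.
- bot.state(): the state, without advancing time (a new reading comes with each control period).
- cams.read_camera(name): name is "scene" or "side" or "wrist"; returns (picture, depth): 480x640x3 uint8, red, green, blue; 480x640 float32, m along the optical axis (not along the pixel's ray), 0 where there is no reading.
- cams.camera_params(name): a dict with "fx", "fy", "cx", "cy" (pixels), "dist" ([k1, k2, p1, p2, k3] as OpenCV has them; the pictures are not rectified), "cam_to_world" (4x4, takes a point from camera to world coordinates); the wrist camera has in their place "mount" (4x4, takes a point from camera to tool coordinates, whose origin is the TCP and whose axes are the flange's). Camera axes: x right, y down, z forward; pixel columns grow to the right and rows downward; lengths in m; the calibration is good to about 2 mm. A picture is of the moment at which its call begins: read the wrist's pose just before it. camera_params takes no time and is no camera call.
- job_done(): hands the job in; it is judged then, once.
The state is a dict: "t": time; "joint_pos": joint angles; "dq": joint speeds; "effort": joint torques, N m; "position": TCP position; "tcp_rot": TCP orientation; "wrist_force": force on the tool from outside, world axes, zero at the start; "moment": the same for the moment, N m; "gripper_width": finger opening in m; "gripper_force": force on a finger pad.
Only numpy, scipy, OpenCV 4.12 (cv2) and the standard library are available. Lean on these libraries where they do the work, as an engineer would, in place of code of your own. Each camera call takes 0.05 s, during which the arm holds its last target. There are 200 camera calls.

## Working session

There is one attempt and no reset: what is moved stays moved. The work goes in short steps, Python scripts to look and compute and a tool call to move; the robot and the scene stay as the last step left them, time stands still between calls to the robot, and variables do not carry over. Pictures are saved under pics/ and viewed, at most 10 in all, crops included, and the job is handed in when it is done.

Besides the shell and the picture viewer there is one more tool, called after ">>>" as a command line: name --argument value ..., lists and objects as JSON in quotes. step_arm: Moves the arm, as the interface text tells. Its arguments: {"type":"object","properties":{"delta_rot":{"type":"array","items":{"type":"array","items":{"type":"number","minimum":-1,"maximum":1}}},"xyz":{"type":"array","items":{"type":"array","items":{"type":"number","minimum":-1,"maximum":1}}},"gripper":{"type":"array","items":{"type":"number"}},"force":{"type":"number"}},"required":["delta_rot","xyz","gripper"]}

```bash
mkdir -p pics; cat > h.py <<'E'
import numpy as np, cv2
from bench import bot, cams
from scipy.spatial.transform import Rotation as R
def cloud(name):
    s=bot.state(); im,d=cams.read_camera(name); p=cams.camera_params(name)
    K=np.array([[p['fx'],0,p['cx']],[0,p['fy'],p['cy']],[0,0,1]])
    u,v=np.meshgrid(np.arange(640.),np.arange(480.))
    n=cv2.undistortPoints(np.stack([u,v],-1).reshape(-1,1,2),K,np.array(p['dist'])).reshape(480,640,2)
    P=np.dstack([n[...,0]*d,n[...,1]*d,d])
    if 'mount' in p:
        T=np.eye(4);T[:3,:3]=R.from_rotvec(s['tcp_rot']).as_matrix();T[:3,3]=s['position'];T=T@np.array(p['mount'])
    else: T=np.array(p['cam_to_world'])
    W=P@T[:3,:3].T+T[:3,3]; W[d==0]=np.nan
    return im,W
def save(im,n): cv2.imwrite('pics/'+n+'.png',im[...,::-1])
E
python3 - <<'E'
from h import *
import numpy as np
ims=[]
for n in ['scene','side','wrist']:
    im,W=cloud(n); np.savez(n,im=im,W=W); save(im,n)
print(bot.state())
for n in ['scene','side']:print(cams.camera_params(n)['cam_to_world'])
print(cams.camera_params('wrist'))
E
```

```text
{'t': 0.15, 'joint_pos': array([-1.43827341e+00,  2.63439211e-01, -4.87690009e-02,  1.25943400e+00,
        9.46067023e-06,  1.41551207e+00]), 'dq': array([-5.10118221e-05, -1.82582565e-03,  1.31306812e-03, -6.25422122e-04,
       -1.38856014e-03,  8.79551540e-04]), 'effort': array([ 1.05954317e-03, -6.37826443e+01,  3.84648693e+01,  1.05365954e-02,
       -1.73309736e-04, -2.36365065e-05]), 'position': array([ 0.14899981, -0.50320187,  0.24493014]), 'tcp_rot': array([-3.10828333e+00, -4.50406462e-01, -2.99731535e-05]), 'wrist_force': array([-0.48724294, -0.08844139, -0.58850082]), 'moment': array([-0.00226456, -0.01142795,  0.00260474]), 'gripper_force': 0.0, 'gripper_width': 0.08533405750585668}
[[-0.26127955  0.57574962 -0.77475504  1.29383786]
 [ 0.96523516  0.14972593 -0.21425038  0.12501132]
 [-0.00735366 -0.80380005 -0.5948541   0.63799198]
 [ 0.          0.          0.          1.        ]]
[[ 0.98034738 -0.15993006  0.11550497  0.43502179]
 [-0.19627417 -0.7316795   0.65277987 -0.70443533]
 [-0.0198865  -0.66262167 -0.74869022  0.77549407]
 [ 0.          0.          0.          1.        ]]
{'fx': 360.16002845003004, 'fy': 360.16002845003004, 'cx': 315.4020927841373, 'cy': 242.43548473306274, 'dist': array([-0.05288765,  0.        ,  0.        ,  0.        ,  0.        ]), 'mount': array([[-4.40661291e-04, -9.50403098e-01, -3.11020510e-01,
         7.85470098e-02],
       [ 9.99999498e-01, -6.98595351e-04,  7.17914441e-04,
        -2.17869312e-04],
       [-8.99585591e-04, -3.11020038e-01,  9.50402929e-01,
        -1.29164991e-01],
       [ 0.00000000e+00,  0.00000000e+00,  0.00000000e+00,
         1.00000000e+00]])}
```

View pics/scene.png

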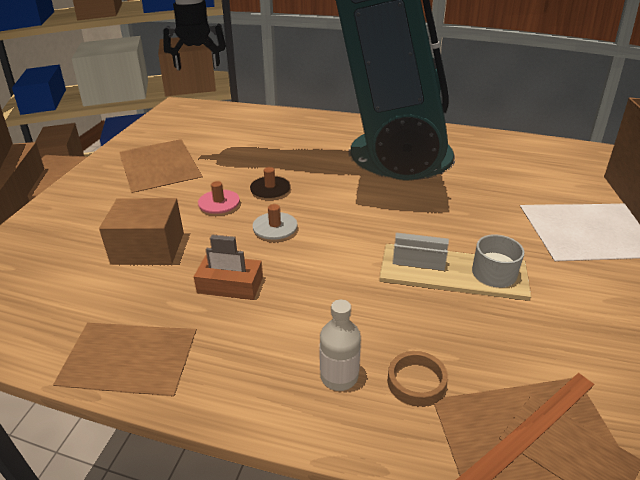

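View pics/side.png

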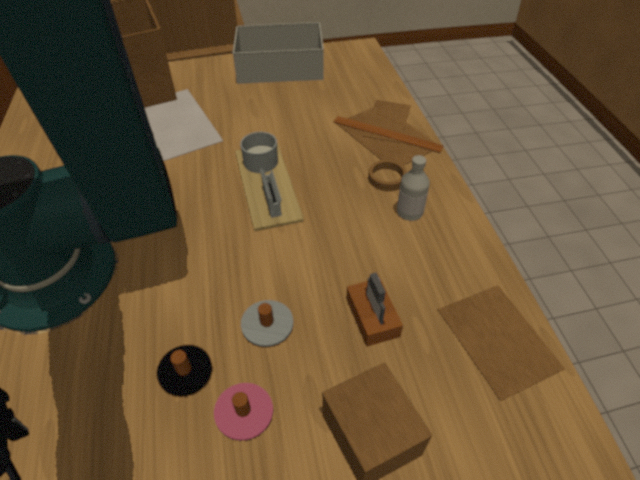

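Scene picture: the aluminium lid is at (275,225), the block and holder at (228,265), the channel at (420,250), the pot at (498,258), and the carton at (143,230). The side picture agrees: lid (267,323), holder (376,295), pot (260,150).

```bash
cat > m.py <<'E'
from h import *
from scipy.optimize import least_squares
S={n:np.load(n+'.npz') for n in ['scene','side']}
def pts(n,c,r,zlo,zhi):
    W=S[n]['W'];c0=c
    m=(np.hypot(W[...,0]-c0[0],W[...,1]-c0[1])<r)&(W[...,2]>zlo)&(W[...,2]<zhi)
    return W[m]
def circ(P,r=None):
    f=lambda q:np.hypot(P[:,0]-q[0],P[:,1]-q[1])-(r or q[2])
    s=least_squares(f,[*P[:,:2].mean(0),.04],loss='soft_l1',f_scale=.002); return s.x.round(4),len(P)
for n,px in [('scene',dict(lid=(275,232),block=(228,282),pot=(498,243),chan=(420,243),tab=(223,240),carton=(143,210))),('side',dict(lid=(250,330),block=(365,320),pot=(260,140),chan=(268,185),tab=(376,285),carton=(375,400)))]:
    print(n,{k:S[n]['W'][v,u].round(3).tolist() for k,(u,v) in px.items()})
E
python3 m.py
```

```text
scene {'lid': [0.462, -0.201, 0.015], 'block': [0.659, -0.22, 0.037], 'pot': [0.441, 0.246, 0.054], 'chan': [0.482, 0.099, 0.056], 'tab': [0.63, -0.234, 0.106], 'carton': [0.556, -0.443, 0.09]}
side {'lid': [0.402, -0.224, 0.013], 'block': [0.603, -0.264, 0.043], 'pot': [0.488, 0.286, 0.048], 'chan': [0.486, 0.134, 0.033], 'tab': [0.624, -0.243, 0.111], 'carton': [0.571, -0.429, 0.089]}
```

```bash
cat >> m.py <<'E'
def rect(P):
    (c,s,a)=cv2.minAreaRect((P[:,:2]*1000).astype(np.float32)); return np.round(c,1),np.round(s,1),round(a,1),len(P),np.median(P[:,2]).round(4)
for n in S:
    print(n)
    print(' lid disc',circ_ if 0 else rect(pts(n,(.43,-.215),.075,.009,.019)))
    print(' knob top',rect(pts(n,(.43,-.215),.075,.054,.063)))
    P=pts(n,(.48,.25),.09,.066,.078);print(' rim',circ(P),rect(P),np.percentile(P[:,2],95))
    P=pts(n,(.49,.18),.2,.009,.016);print(' board',rect(P))
    P=pts(n,(.485,.1),.075,.063,.08);print(' backwall top',rect(P))
    P=pts(n,(.485,.1),.075,.053,.062);print(' lip top',rect(P))
    P=pts(n,(.63,-.24),.08,.036,.045);print(' block',rect(P))
    P=pts(n,(.63,-.24),.05,.105,.118);print(' tabtop',rect(P))
    P=pts(n,(.63,-.24),.06,.05,.078);print(' plate',rect(P))
E
python3 m.py
```

```text
scene {'lid': [0.462, -0.201, 0.015], 'block': [0.659, -0.22, 0.037], 'pot': [0.441, 0.246, 0.054], 'chan': [0.482, 0.099, 0.056], 'tab': [0.63, -0.234, 0.106], 'carton': [0.556, -0.443, 0.09]}
side {'lid': [0.402, -0.224, 0.013], 'block': [0.603, -0.264, 0.043], 'pot': [0.488, 0.286, 0.048], 'chan': [0.486, 0.134, 0.033], 'tab': [0.624, -0.243, 0.111], 'carton': [0.571, -0.429, 0.089]}
scene
 lid disc (array([ 434.4, -210.4]), array([96.2, 94.8]), 18.5, 819, np.float64(0.0144))
 knob top (array([ 434. , -211.1]), array([24.6, 23.3]), 19.6, 79, np.float64(0.0583))
 rim (array([0.4826, 0.2458, 0.0419]), 382) (array([483.2, 245.9]), array([86.2, 90.7]), 75.2, 382, np.float64(0.0703)) 0.07290716550990047
 board (array([486.2, 171.7]), array([114.6, 279.5]), 3.1, 3017, np.float64(0.0116))
 backwall top (array([479.2, 100.4]), array([ 13.6, 100.8]), 2.7, 292, np.float64(0.0672))
 lip top (array([491.8, 101.7]), array([ 25.5, 100.4]), 3.9, 350, np.float64(0.0579))
 block (array([ 628.2, -233.9]), array([ 70.2, 111.4]), 5.7, 1067, np.float64(0.0402))
 tabtop (array([ 627.9, -235.8]), array(
[... 265 characters left out ...]
[25.9, 23. ]), 81.0, 150, np.float64(0.0588))
 rim (array([0.4819, 0.2429, 0.0421]), 273) (array([481.1, 243.7]), array([87.7, 90.3]), 27.3, 273, np.float64(0.0714)) 0.07484730248528697
 board (array([485.2, 169.2]), array([110.6, 284. ]), 2.7, 2279, np.float64(0.0123))
 backwall top (array([486.8,  97.7]), array([24.6, 98.7]), 1.5, 109, np.float64(0.069))
 lip top (array([488.6,  99.1]), array([ 27.5, 102.1]), 3.1, 153, np.float64(0.0576))
 block (array([ 627.7, -235.3]), array([ 67.5, 113. ]), 5.9, 1423, np.float64(0.0407))
 tabtop (array([ 627.3, -237.3]), array([12.7, 45.9]), 5.8, 179, np.float64(0.1106))
 plate (array([ 624.9, -238.1]), array([ 5.5, 70.7]), 9.1, 181, np.float64(0.0634))
```

```bash
cat >> h.py <<'E'
def plan(p,yaw):
    "total turn and shift (fractions of full scale), turn first, then shift along the turned axes"
    s=bot.state(); A=R.from_rotvec(s['tcp_rot']); c,q=np.cos(yaw),np.sin(yaw)
    B=R.from_matrix(np.array([[c,q,0],[q,-c,0],[0,0,-1.]]))
    rv=(A.inv()*B).as_rotvec()/(np.pi/2); d=B.inv().apply(np.array(p)-s['position'])/.2
    print('t',round(s['t'],2),'rot',rv.round(4),'shift',d.round(4),'pos',s['position'].round(4),'F',s['wrist_force'].round(1))
E
python3 -c "
from h import *
plan([.40,-.212,.22],np.deg2rad(3))"
```

```text
t 0.15 rot [-0.0005 -0.      0.1499] shift [ 1.3295 -1.3883  0.1247] pos [ 0.149  -0.5032  0.2449] F [-0.5 -0.1 -0.6]
```

>>> step_arm --delta_rot '[[0, 0, 0.075], [0, 0, 0.075], [0, 0, 0], [0, 0, 0], [0, 0, 0], [0, 0, 0], [0, 0, 0], [0, 0, 0], [0, 0, 0], [0, 0, 0], [0, 0, 0], [0, 0, 0], [0, 0, 0], [0, 0, 0], [0, 0, 0], [0, 0, 0], [0, 0, 0]]' --xyz '[[0, 0, 0], [0, 0, 0], [0.05, -0.05, 0.01], [0.1, -0.106, 0.01], [0.1182, -0.123, 0.01], [0.1182, -0.123, 0.01], [0.1182, -0.123, 0.01], [0.1182, -0.123, 0.01], [0.1182, -0.123, 0.01], [0.1182, -0.123, 0.01], [0.1182, -0.123, 0.01], [0.1182, -0.123, 0.01], [0.1, -0.106, 0.01], [0.1, -0.106, 0.01], [0.034, -0.036, 0.005], [0, 0, 0], [0, 0, 0]]' --gripper '[60, 60, 60, 60, 60, 60, 60, 60, 60, 60, 60, 60, 60, 60, 60, 60, 60]'

```text
t: 1.57
position: [0.3999, -0.2118, 0.2201]
tcp_rot: [-3.14, -0.087, 0.001]
wrist_force: [-0.4, 0.3, -0.2]
gripper_width: 0.0601
gripper_force: 0.0
```

```bash
cat > w.py <<'E'
from h import *
exec(open('m.py').read().split("for n,px")[0])
exec('def rect'+open('m.py').read().split("def rect")[1].split("for n in S")[0])
im,W=cloud('wrist'); S={'wrist':dict(im=im,W=W)}; n='wrist'
E
python3 - <<'E'
from w import *
save(im,'w1')
print(rect(pts(n,(.434,-.212),.06,.009,.019)))
for lo,hi in [(.05,.065),(.054,.065)]:print(rect(pts(n,(.434,-.212),.06,lo,hi)))
plan([.434,-.212,.10],np.deg2rad(3))
E
```

```text
(array([ 431.5, -213.8]), array([94.5, 95.1]), 3.2, 7490, np.float64(0.0146))
(array([ 432.2, -213.8]), array([25.2, 25.1]), 29.6, 799, np.float64(0.0585))
(array([ 432.1, -213.8]), array([25.1, 25.1]), 29.6, 783, np.float64(0.0585))
t 1.62 rot [0.     0.0002 0.0009] shift [0.1716 0.0068 0.6011] pos [ 0.3997 -0.2124  0.2202] F [-0.2  0.1  0.4]
```

View pics/w1.png

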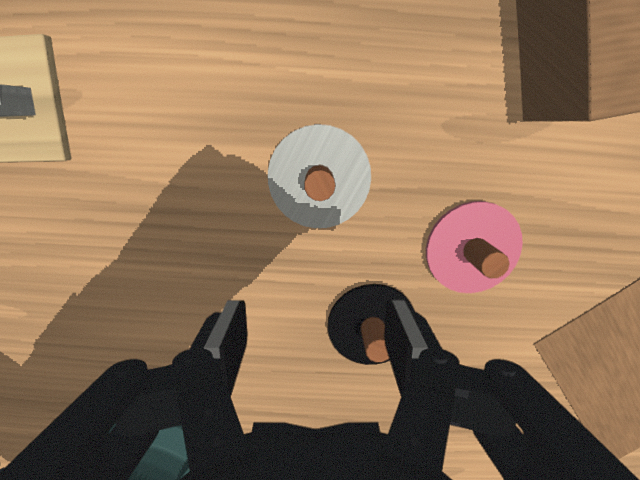

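The wrist view shows the aluminium lid at (320,178), clear of the pink and black decoys. I'll descend on it and grip.

>>> step_arm --delta_rot '[[0, 0, 0], [0, 0, 0], [0, 0, 0], [0, 0, 0], [0, 0, 0], [0, 0, 0], [0, 0, 0], [0, 0, 0], [0, 0, 0], [0, 0, 0], [0, 0, 0], [0, 0, 0], [0, 0, 0], [0, 0, 0], [0, 0, 0], [0, 0, 0], [0, 0, 0], [0, 0, 0]]' --xyz '[[0.086, 0.006, 0], [0.08, 0.006, 0], [0, 0, 0.1], [0, 0, 0.15], [0, 0, 0.15], [0, 0, 0.15], [0, 0, 0.15], [0, 0, 0.1], [0, 0, 0.06], [0, 0, 0.06], [0, 0, 0], [0, 0, 0], [0, 0, 0], [0, 0, 0], [0, 0, 0], [0, 0, 0], [0, 0, 0], [0, 0, 0]]' --gripper '[60, 60, 60, 60, 60, 60, 60, 60, 60, 60, 60, 20, 20, 20, 20, 20, 20, 20]' --force 40

```text
t: 3.12
position: [0.4336, -0.2137, 0.0373]
tcp_rot: [3.139, 0.082, 0.001]
wrist_force: [-2.0, -2.0, 5.6]
gripper_width: 0.0253
gripper_force: 39.0
```

>>> step_arm --delta_rot '[[0, 0, 0], [0, 0, 0], [0, 0, 0], [0, 0, 0], [0, 0, 0], [0, 0, 0], [0, 0, 0], [0, 0, 0], [0, 0, 0], [0, 0, 0], [0, 0, 0], [0, 0, 0], [0, 0, 0], [0, 0, 0], [0, 0, 0], [0, 0, 0], [0, 0, 0], [0, 0, 0], [0, 0, 0], [0, 0, 0]]' --xyz '[[0, 0, -0.03], [0, 0, -0.07], [0, 0, -0.1], [0, 0, -0.14], [0, 0, -0.14], [0, 0, -0.14], [0, 0, -0.14], [0, -0.05, -0.14], [0, -0.1, 0], [0, -0.15, 0], [0, -0.15, 0], [0, -0.15, 0], [0, -0.15, 0], [0, -0.15, 0], [0, -0.15, 0], [0, -0.15, 0], [0, -0.15, 0], [0, -0.15, 0], [0, -0.15, 0], [0, -0.15, 0]]' --gripper '[20, 20, 20, 20, 20, 20, 20, 20, 20, 20, 20, 20, 20, 20, 20, 20, 20, 20, 20, 20]'

```text
t: 4.78
position: [0.4157, 0.123, 0.2172]
tcp_rot: [-3.118, -0.138, 0.0]
wrist_force: [0.7, -0.0, -1.2]
gripper_width: 0.0249
gripper_force: 39.5
```

```bash
python3 -c "
from h import *
plan([.39,.244,.22],np.deg2rad(3))"
```

```text
t 4.78 rot [-0.0128 -0.0002  0.0232] shift [-0.0964 -0.611  -0.0139] pos [0.4157 0.123  0.2172] F [ 0.7 -0.  -1.2]
```

>>> step_arm --delta_rot '[[0, 0, 0], [0, 0, 0], [0, 0, 0], [0, 0, 0], [0, 0, 0], [0, 0, 0], [0, 0, 0]]' --xyz '[[-0.04, -0.15, 0], [-0.04, -0.15, 0], [-0.02, -0.09, 0], [0, 0, 0], [0, 0, 0], [0, 0, 0], [0, 0, 0]]' --gripper '[20, 20, 20, 20, 20, 20, 20]'

```text
t: 5.37
position: [0.3943, 0.1498, 0.2188]
tcp_rot: [-3.081, -0.209, 0.006]
wrist_force: [0.9, 0.9, -0.8]
gripper_width: 0.0253
gripper_force: 39.5
```

```bash
python3 - <<'E'
from w import *
save(im,'w2'); np.savez('w2',W=W,im=im)
plan([.482,.244,.22],np.deg2rad(3))
P=pts(n,(.482,.244),.055,.068,.078);print(circ(P),rect(P))
a=np.hypot(P[:,0]-.482,P[:,1]-.244)
for nm,c,r,lo,hi in [('wall',(.489,.1),.075,.064,.08),('lip',(.489,.1),.075,.053,.063),('board',(.486,.17),.2,.009,.016)]:
    P=pts(n,c,r,lo,hi);print(nm,rect(P) if len(P)>5 else len(P))
E
```

```text
t 5.42 rot [-0.034   0.0017  0.0527] shift [ 0.4626 -0.4472 -0.006 ] pos [0.3943 0.1498 0.2188] F [ 0.  -0.1 -1.1]
(array([0.4792, 0.2437, 0.0415]), 2303) (array([479.5, 244. ]), array([86.6, 86.9]), 46.3, 2303, np.float64(0.0721))
wall (array([477.8,  99. ]), array([ 8.8, 99.7]), 3.4, 1518, np.float64(0.0698))
lip (array([491.6,  99.7]), array([ 23.4, 100.7]), 5.2, 1475, np.float64(0.0582))
board (array([483.3, 169.3]), array([110.9, 279.7]), 3.1, 23649, np.float64(0.0125))
```

View pics/w2.png

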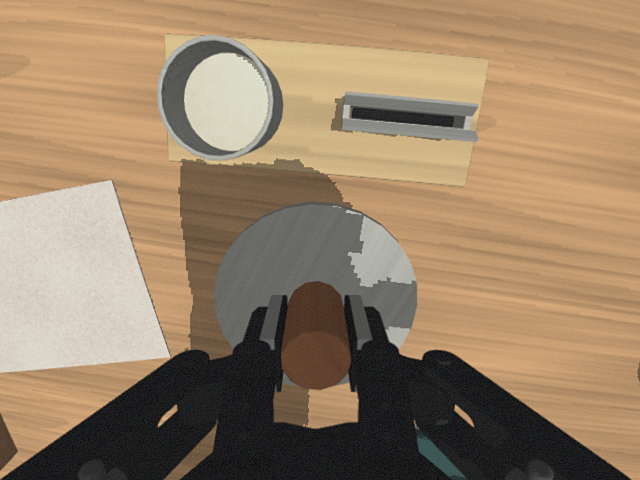

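Picture: pot rim at (220,97), channel at (410,117), lid hanging level in the gripper. The last joint hit its range limit at this yaw, so I'll turn to a yaw of about 93°.

```bash
python3 -c "
from h import *
print(bot.state()['joint_pos'].round(2)); plan([.42,.15,.22],np.deg2rad(93))"
```

```text
[ 0.13  0.09 -0.34  1.14  0.05  3.14]
t 5.42 rot [-0.0278 -0.0251 -0.947 ] shift [-0.0059  0.1284 -0.006 ] pos [0.3943 0.1498 0.2188] F [ 0.  -0.1 -1.1]
```

>>> step_arm --delta_rot '[[0, 0, -0.03], [0, 0, -0.07], [0, 0, -0.075], [0, 0, -0.075], [0, 0, -0.075], [0, 0, -0.075], [0, 0, -0.075], [0, 0, -0.075], [0, 0, -0.075], [0, 0, -0.075], [0, 0, -0.075], [0, 0, -0.075], [0, 0, -0.07], [0, 0, -0.03], [0, 0, 0], [0, 0, 0]]' --xyz '[[0, 0, 0], [0, 0, 0], [0, 0, 0], [0, 0, 0], [0, 0, 0], [0, 0, 0], [0, 0, 0], [0, 0, 0], [0, 0, 0], [0, 0, 0], [0, 0, 0], [0, 0, 0], [0, 0, 0], [0, 0, 0], [0, 0, 0], [0, 0, 0]]' --gripper '[20, 20, 20, 20, 20, 20, 20, 20, 20, 20, 20, 20, 20, 20, 20, 20]'

```text
t: 6.75
position: [0.3941, 0.1501, 0.2188]
tcp_rot: [-2.13, -2.251, -0.051]
wrist_force: [0.6, 0.1, -1.5]
gripper_width: 0.0252
gripper_force: 39.4
```

```bash
python3 -c "
from h import *
print(bot.state()['joint_pos'].round(2)); plan([.4815,.244,.15],np.deg2rad(93))"
```

```text
[ 0.13  0.09 -0.34  1.14  0.05  1.65]
t 6.75 rot [-0.0032 -0.034   0.0019] shift [0.446  0.4607 0.3439] pos [0.3941 0.1501 0.2188] F [ 0.6  0.1 -1.5]
```

>>> step_arm --delta_rot '[[-0.003, -0.034, 0.002], [0, 0, 0], [0, 0, 0], [0, 0, 0], [0, 0, 0], [0, 0, 0], [0, 0, 0], [0, 0, 0], [0, 0, 0]]' --xyz '[[0, 0, 0], [0.05, 0.05, 0], [0.12, 0.12, 0], [0.12, 0.12, 0.05], [0.1, 0.12, 0.1], [0.058, 0.053, 0.1], [0, 0, 0.05], [0, 0, 0], [0, 0, 0]]' --gripper '[20, 20, 20, 20, 20, 20, 20, 20, 20]'

```text
t: 7.5
position: [0.4812, 0.2446, 0.1586]
tcp_rot: [-2.161, -2.279, 0.002]
wrist_force: [-0.3, -1.3, -0.7]
gripper_width: 0.0251
gripper_force: 39.6
```

```bash
python3 - <<'E'
from w import *
plan([.482,.2445,.106],np.deg2rad(93))
# lid plane & centre in side/scene/wrist
for n in ['scene','side','wrist']:
    im,W=cloud(n); S[n]=dict(W=W,im=im)
    P=pts(n,(.482,.2445),.06,.118,.136)
    if len(P)<50: print(n,len(P));continue
    P=P[abs(P[:,2]-np.median(P[:,2]))<.006]
    A=np.c_[P[:,:2]-P[:,:2].mean(0),np.ones(len(P))];k=np.linalg.lstsq(A,P[:,2],rcond=None)[0]
    print(n,rect(P),'tilt',k.round(3))
E
```

```text
t 7.55 rot [ 0.0001 -0.      0.0006] shift [-0.0004  0.0023  0.267 ] pos [0.4815 0.2446 0.1594] F [-0.6 -0.4 -1.5]
scene (array([484.4, 244.9]), array([96.2, 92.5]), 79.0, 900, np.float64(0.1349)) tilt [-0.016  0.001  0.135]
side (array([482.5, 234.2]), array([80.6, 92.6]), 81.2, 107, np.float64(0.135)) tilt [0.001 0.023 0.134]
wrist (array([479.1, 257.1]), array([93.3, 69.3]), 3.1, 509, np.float64(0.1353)) tilt [ 0.006 -0.052  0.135]
```

>>> step_arm --delta_rot '[[0, 0, 0], [0, 0, 0], [0, 0, 0], [0, 0, 0], [0, 0, 0], [0, 0, 0], [0, 0, 0], [0, 0, 0], [0, 0, 0]]' --xyz '[[0, -0.002, 0.04], [0, 0, 0.06], [0, 0, 0.06], [0, 0, 0.05], [0, 0, 0.03], [0, 0, 0.02], [0, 0, 0.012], [0, 0, 0], [0, 0, 0]]' --gripper '[20, 20, 20, 20, 20, 20, 20, 20, 20]'

```text
t: 8.45
position: [0.4814, 0.2449, 0.1048]
tcp_rot: [2.16, 2.281, 0.001]
wrist_force: [-0.1, 0.3, -0.6]
gripper_width: 0.0252
gripper_force: 39.6
```

>>> step_arm --delta_rot '[[0, 0, 0], [0, 0, 0], [0, 0, 0], [0, 0, 0]]' --xyz '[[0, 0, 0.005], [0, 0, 0.005], [0, 0, 0], [0, 0, 0]]' --gripper '[20, 20, 20, 20]'

```text
t: 8.78
position: [0.4812, 0.2448, 0.1025]
tcp_rot: [-2.16, -2.281, -0.0]
wrist_force: [0.1, -0.7, -0.5]
gripper_width: 0.0251
gripper_force: 39.6
```

>>> step_arm --delta_rot '[[0, 0, 0], [0, 0, 0], [0, 0, 0]]' --xyz '[[0, 0, 0.004], [0, 0, 0.004], [0, 0, 0]]' --gripper '[20, 20, 20]'

```text
t: 9.03
position: [0.4813, 0.2448, 0.1013]
tcp_rot: [2.16, 2.281, 0.001]
wrist_force: [-2.3, -0.9, 6.8]
gripper_width: 0.0251
gripper_force: 40.5
```

Contact with the rim at z ≈ 0.101, as expected. I'll release and rise.

>>> step_arm --delta_rot '[[0, 0, 0], [0, 0, 0], [0, 0, 0], [0, 0, 0], [0, 0, 0], [0, 0, 0], [0, 0, 0], [0, 0, 0], [0, 0, 0], [0, 0, 0], [0, 0, 0], [0, 0, 0], [0, 0, 0]]' --xyz '[[0, 0, 0], [0, 0, 0], [0, 0, 0], [0, 0, 0], [0, 0, 0], [0, 0, -0.05], [0, 0, -0.1], [0, 0, -0.15], [0, 0, -0.15], [0, 0, -0.15], [0, 0, -0.1], [0, 0, 0], [0, 0, 0]]' --gripper '[35, 45, 60, 60, 60, 60, 60, 60, 60, 60, 60, 60, 60]'

```text
t: 10.12
position: [0.4816, 0.245, 0.2415]
tcp_rot: [2.159, 2.281, 0.003]
wrist_force: [0.2, -0.5, -0.3]
gripper_width: 0.0601
gripper_force: 0.0
```

```bash
python3 - <<'E'
from w import *
for n in ['scene','side']:
    im,W=cloud(n); S[n]=dict(W=W,im=im); save(im,n+'2')
    P=pts(n,(.482,.2445),.06,.068,.088);P=P[abs(P[:,2]-np.median(P[:,2]))<.006]
    A=np.c_[P[:,:2]-P[:,:2].mean(0),np.ones(len(P))];k=np.linalg.lstsq(A,P[:,2],rcond=None)[0]
    print(n,rect(P),'tilt',k.round(3)); P=pts(n,(.482,.2445),.06,.115,.13);print('knob',rect(P))
plan([.6277,-.2866,.24],np.deg2rad(95.5))
E
```

```text
scene (array([483.1, 245.6]), array([94.8, 97.4]), 79.0, 1167, np.float64(0.0777)) tilt [-0.022 -0.     0.078]
knob (array([484.7, 245.7]), array([23.5, 24.3]), 13.4, 121, np.float64(0.1205))
side (array([483.5, 241.9]), array([98.2, 94.5]), 84.3, 731, np.float64(0.0791)) tilt [-0.003  0.018  0.079]
knob (array([482.8, 242.8]), array([23. , 24.6]), 9.2, 89, np.float64(0.123))
t 10.27 rot [-0.0011  0.0002 -0.0264] shift [-2.7143e+00  4.7670e-01 -1.2000e-03] pos [0.4808 0.2446 0.2398] F [ 0.1 -0.5  0.1]
```

>>> step_arm --delta_rot '[[0, 0, 0], [0, 0, 0], [0, 0, 0], [0, 0, 0], [0, 0, 0], [0, 0, 0], [0, 0, 0], [0, 0, 0], [0, 0, 0], [0, 0, 0]]' --xyz '[[-0.08, 0, 0], [-0.14, 0, 0], [-0.14, 0, 0], [-0.14, 0, 0], [-0.14, 0, 0], [-0.14, 0, 0], [-0.1, 0, 0], [-0.05, 0, 0], [0, 0, 0], [0, 0, 0]]' --gripper '[60, 60, 60, 60, 60, 60, 60, 60, 60, 60]'

```text
t: 11.1
position: [0.4911, 0.0593, 0.2404]
tcp_rot: [-2.16, -2.28, 0.001]
wrist_force: [-0.2, 0.1, 1.3]
gripper_width: 0.06
gripper_force: 0.0
```

```bash
python3 - <<'E'
from w import *
save(im,'w3'); np.savez('w3',W=W,im=im)
for nm,c,r,lo,hi in [('wall',(.489,.1),.075,.064,.08),('lip',(.489,.1),.075,.053,.0635),('liplow',(.489,.1),.075,.047,.053),('foot',(.489,.1),.075,.029,.035),('board',(.486,.17),.2,.009,.016)]:
    P=pts(n,c,r,lo,hi);print(nm,rect(P) if len(P)>5 else len(P))
plan([.6277,-.277,.24],np.deg2rad(95.5))
E
```

```text
wall (array([477.9,  99. ]), array([  8.6, 100. ]), 3.2, 1201, np.float64(0.0697))
lip (array([491.2,  99.7]), array([20.3, 99.5]), 3.1, 1130, np.float64(0.0584))
liplow (array([488.6,  99.7]), array([12.7, 99.5]), 3.4, 402, np.float64(0.0512))
foot (array([487.1,  97.4]), array([ 9.7, 86.4]), 3.2, 869, np.float64(0.0326))
board (array([485., 137.]), array([111.1, 215.9]), 3.1, 18939, np.float64(0.0126))
t 11.15 rot [-0.0005 -0.0003 -0.0263] shift [-1.7413  0.5183  0.0022] pos [0.4911 0.0597 0.2404] F [ 0.2 -0.2  0.1]
```

View pics/w3.png

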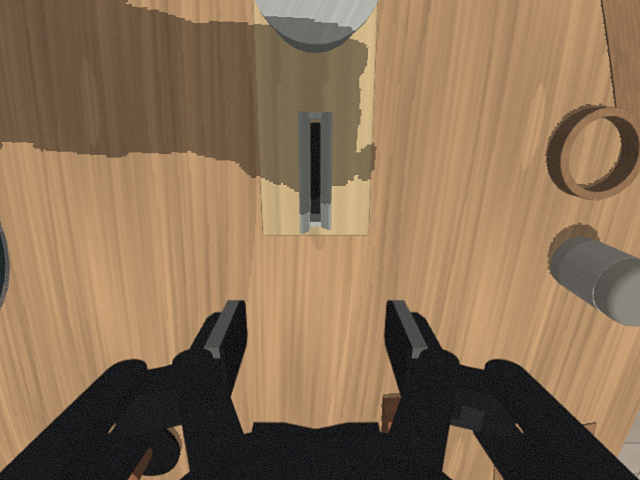

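The wrist view shows the channel upright at (316,170), with the black foot strip centred in it and the seated lid at the top. The tape roll and bottle are to the right. Next is the holder.

>>> step_arm --delta_rot '[[0, 0, -0.0133], [0, 0, -0.0133], [0, 0, 0], [0, 0, 0], [0, 0, 0], [0, 0, 0], [0, 0, 0], [0, 0, 0], [0, 0, 0], [0, 0, 0], [0, 0, 0], [0, 0, 0], [0, 0, 0], [0, 0, 0], [0, 0, 0], [0, 0, 0], [0, 0, 0]]' --xyz '[[0, 0, 0], [0, 0, 0], [-0.08, 0.024, 0], [-0.14, 0.042, 0], [-0.14, 0.042, 0], [-0.14, 0.042, 0], [-0.14, 0.042, 0], [-0.14, 0.042, 0], [-0.14, 0.042, 0], [-0.14, 0.042, 0], [-0.14, 0.042, 0], [-0.14, 0.042, 0], [-0.14, 0.042, 0], [-0.14, 0.042, 0], [-0.12, 0.032, 0], [0, 0, 0], [0, 0, 0]]' --gripper '[60, 60, 60, 60, 60, 60, 60, 60, 60, 60, 60, 60, 60, 60, 60, 60, 60]'

```text
t: 12.57
position: [0.6284, -0.2776, 0.2399]
tcp_rot: [-2.11, -2.326, 0.0]
wrist_force: [0.5, 0.5, -1.0]
gripper_width: 0.06
gripper_force: 0.0
```

```bash
python3 - <<'E'
from w import *
save(im,'w4'); np.savez('w4',W=W,im=im)
for nm,r,lo,hi in [('tab',.06,.105,.118),('block',.085,.037,.044)]:
    P=pts(n,(.6277,-.2366),r,lo,hi);print(nm,rect(P) if len(P)>5 else len(P))
plan([.6277,-.2366,.14],np.deg2rad(95.5))
E
```

```text
tab (array([ 626.4, -237.3]), array([11.5, 44. ]), 5.4, 1018, np.float64(0.1106))
block (array([ 626.1, -236.3]), array([ 66.5, 110.5]), 5.5, 7684, np.float64(0.0406))
t 12.62 rot [-0.0003 -0.0004  0.001 ] shift [0.2    0.017  0.5016] pos [ 0.6282 -0.2767  0.2403] F [-0.2  0.5  0.2]
```

View pics/w4.png

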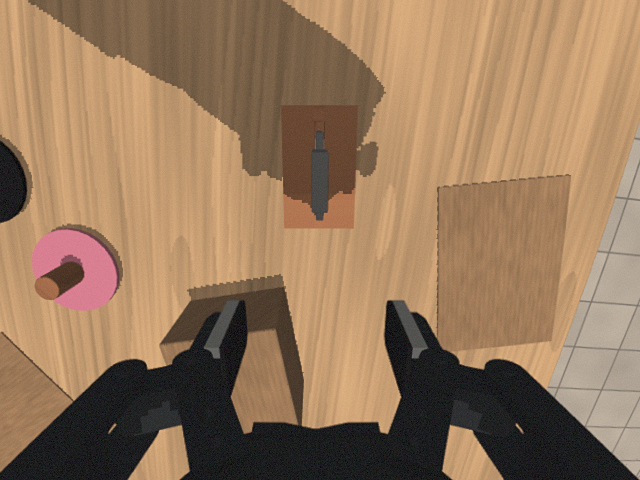

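The wrist view shows the holder tab at (320,180) in the block slot, clear between the fingers. The carton is lower left, below fingertip height. I'll descend and grip.

>>> step_arm --delta_rot '[[0, 0, 0], [0, 0, 0], [0, 0, 0], [0, 0, 0], [0, 0, 0], [0, 0, 0], [0, 0, 0], [0, 0, 0], [0, 0, 0], [0, 0, 0], [0, 0, 0], [0, 0, 0], [0, 0, 0], [0, 0, 0], [0, 0, 0], [0, 0, 0], [0, 0, 0], [0, 0, 0], [0, 0, 0]]' --xyz '[[0.098, 0.007, 0], [0.1, 0.0065, 0], [0, 0, 0.1], [0, 0, 0.15], [0, 0, 0.15], [0, 0, 0.15], [0, 0, 0.1], [0, 0, 0.06], [0, 0, 0.0315], [0, 0, 0], [0, 0, 0], [0, 0, 0], [0, 0, 0], [0, 0, 0], [0, 0, 0], [0, 0, 0], [0, 0, 0], [0, 0, 0], [0, 0, 0]]' --gripper '[60, 60, 60, 60, 60, 60, 60, 60, 60, 60, 60, 40, 25, 15, 8, 8, 8, 8, 8]' --force 40

```text
t: 14.2
position: [0.6271, -0.2378, 0.0931]
tcp_rot: [2.111, 2.325, 0.001]
wrist_force: [-0.1, 1.1, 5.4]
gripper_width: 0.0116
gripper_force: 40.1
```

```bash
python3 -c "
from h import *
s=bot.state();print(s['gripper_width'],s['gripper_force'],s['moment'].round(2)); plan([.627,-.237,.21],np.deg2rad(95.5))"
```

```text
0.011596973131918228 40.0687712430954 [ 0.19  0.1  -0.02]
t 14.2 rot [0.0006 0.0002 0.0002] shift [ 4.000e-03 -3.000e-04 -5.845e-01] pos [ 0.6271 -0.2378  0.0931] F [-0.1  1.1  5.4]
```

>>> step_arm --delta_rot '[[0, 0, 0], [0, 0, 0], [0, 0, 0], [0, 0, 0], [0, 0, 0], [0, 0, 0], [0, 0, 0], [0, 0, 0]]' --xyz '[[0, 0, -0.03], [0, 0, -0.06], [0, 0, -0.1], [0, 0, -0.13], [0, 0, -0.13], [0, 0, -0.12], [0, 0, -0.05], [0, 0, 0]]' --gripper '[8, 8, 8, 8, 8, 8, 8, 8]' --force 60

```text
t: 14.87
position: [0.6276, -0.2381, 0.2194]
tcp_rot: [2.109, 2.323, 0.001]
wrist_force: [1.2, -0.3, -0.8]
gripper_width: 0.0109
gripper_force: 59.0
```

```bash
python3 -c "
from h import *
s=bot.state();print(s['gripper_width'],s['gripper_force'],s['joint_pos'].round(2)); plan([.488,.0995,.217],np.deg2rad(93.15))"
```

```text
0.01093036578517566 59.01289522647858 [-0.48  0.53  0.31  1.35 -0.    0.99]
t 14.87 rot [0.0021 0.0013 0.0264] shift [ 1.7237 -0.604   0.0118] pos [ 0.6276 -0.2381  0.2194] F [ 1.2 -0.3 -0.8]
```

>>> step_arm --delta_rot '[[0, 0, 0.013], [0, 0, 0.0135], [0, 0, 0], [0, 0, 0], [0, 0, 0], [0, 0, 0], [0, 0, 0], [0, 0, 0], [0, 0, 0], [0, 0, 0], [0, 0, 0], [0, 0, 0], [0, 0, 0], [0, 0, 0], [0, 0, 0], [0, 0, 0], [0, 0, 0], [0, 0, 0], [0, 0, 0]]' --xyz '[[0, 0, 0], [0, 0, 0], [0.06, -0.02, 0], [0.1, -0.035, 0], [0.13, -0.045, 0], [0.13, -0.046, 0], [0.13, -0.046, 0], [0.13, -0.046, 0], [0.13, -0.046, 0], [0.13, -0.046, 0], [0.13, -0.046, 0], [0.13, -0.046, 0], [0.13, -0.046, 0], [0.13, -0.046, 0], [0.12, -0.042, 0], [0.1, -0.035, 0], [0.0437, -0.013, 0], [0, 0, 0], [0, 0, 0]]' --gripper '[8, 8, 8, 8, 8, 8, 8, 8, 8, 8, 8, 8, 8, 8, 8, 8, 8, 8, 8]'

```text
t: 16.45
position: [0.4873, 0.0998, 0.216]
tcp_rot: [-2.159, -2.281, 0.001]
wrist_force: [0.3, -0.1, -2.4]
gripper_width: 0.0116
gripper_force: 59.0
```

```bash
python3 -c "
from h import *
plan([.488,.0995,.165],np.deg2rad(93.15))"
```

```text
t 16.45 rot [-0.0005  0.0001 -0.    ] shift [-0.0017  0.0036  0.255 ] pos [0.4873 0.0998 0.216 ] F [ 0.3 -0.1 -2.4]
```

>>> step_arm --delta_rot '[[0, 0, 0], [0, 0, 0], [0, 0, 0], [0, 0, 0], [0, 0, 0], [0, 0, 0]]' --xyz '[[0, 0.003, 0.05], [0, 0, 0.1], [0, 0, 0.06], [0, 0, 0.025], [0, 0, 0], [0, 0, 0]]' --gripper '[8, 8, 8, 8, 8, 8]'

```text
t: 16.95
position: [0.4882, 0.0994, 0.1697]
tcp_rot: [-2.161, -2.28, 0.0]
wrist_force: [0.0, 1.5, -0.9]
gripper_width: 0.011
gripper_force: 59.0
```

```bash
python3 - <<'E'
from w import *
plan([.488,.0995,.15],np.deg2rad(93.15))
out=[]
for nn in ['scene','side','wrist']:
    im,W=cloud(nn); S[nn]=dict(W=W,im=im)
    for nm,lo,hi in [('plate',.095,.14),('low',.088,.105),('high',.125,.145),('wall',.064,.075),('lip',.053,.062)]:
        P=pts(nn,(.488,.0995),.07,lo,hi); 
        if len(P)>20:
            k=np.polyfit(P[:,1]-.0995,P[:,0],1); print(nn,nm,rect(P),'x@c',k[1].round(4))
    if nn=='wrist': out.append(cv2.resize(im[60:300,160:480],(400,300)))
    if nn=='scene':out.append(cv2.resize(im[180:300,360:520],(400,300)))
    if nn=='side':out.append(cv2.resize(im[100:250,180:380],(400,300)))
save(np.vstack([np.hstack(out[:2]),np.hstack([out[2],out[2]*0])]),'c')
E
```

```text
t 17.0 rot [ 0.0004  0.     -0.0006] shift [-1.000e-04 -2.200e-03  1.005e-01] pos [0.4884 0.0995 0.1701] F [ 0.4  0.8 -0.5]
scene plate (array([492.6, 101.6]), array([ 9.2, 71.2]), 3.2, 810, np.float64(0.1181)) x@c 0.4917
scene low (array([491.6, 101.4]), array([ 7.7, 71. ]), 1.9, 303, np.float64(0.0966)) x@c 0.4916
scene high (array([492.1, 101.7]), array([ 7.2, 71.1]), 4.2, 372, np.float64(0.1347)) x@c 0.4918
scene wall (array([481. , 100.4]), array([ 11.6, 100.6]), 3.0, 266, np.float64(0.0678)) x@c 0.4803
scene lip (array([492.4, 101.7]), array([ 25.6, 100.5]), 3.8, 346, np.float64(0.0579)) x@c 0.4911
side plate (array([487.8,  96.7]), array([ 6.3, 73.1]), 4.5, 103, np.float64(0.1186)) x@c 0.4868
side low (array([486.6,  97.5]), array([ 6.1, 70.2]), 6.5, 42, np.float64(0.0967)) x@c 0.4865
side high (array([487.,  90.]), array([ 5.4, 59.7]), 7.0, 44, np.float64(0.1341)) x@c 0.4868
side wall (array([478.7,  97.9]), array([  8.2, 101.5]), 2.8, 107, np.float64(0.0691)) x@c 0.4785
side lip (array([488.7,  98.4]), array([ 27.5, 101.5]), 2.8, 118, np.float64(0.0576)) x@c 0.4939
wrist plate (array([485.6, 132.1]), array([6.8, 6.7]), 4.0, 246, np.float64(0.1216)) x@c 0.4834
wrist low (array([485.7, 134.8]), array([1.2, 5.8]), 87.2, 65, np.float64(0.0971)) x@c 0.4104
wrist high (array([486.9, 133.2]), array([4.4, 8.5]), 54.7, 138, np.float64(0.136)) x@c 0.5049
wrist wall (array([477.1, 107.3]), array([ 8.3, 83.7]), 2.7, 1289, np.float64(0.0701)) x@c 0.4771
wrist lip (array([488.1, 104.9]), array([26.8, 90.2]), 4.1, 1254, np.float64(0.0584)) x@c 0.4974
```

View pics/c.png

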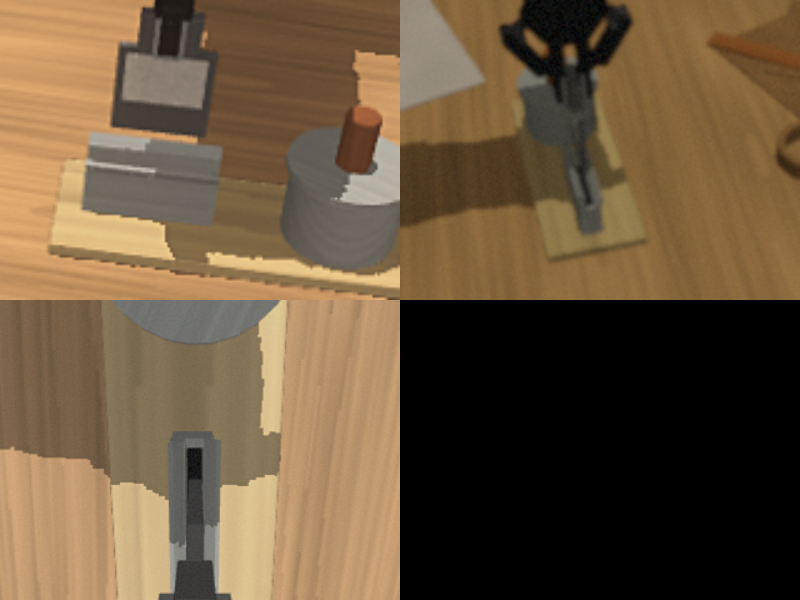

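Wrist crop (lower left): the plate is centred in the slot mouth at (195,480). The scene crop (upper left) shows it upright above the channel. Inserting gently.

>>> step_arm --delta_rot '[[0, 0, 0], [0, 0, 0], [0, 0, 0], [0, 0, 0], [0, 0, 0], [0, 0, 0], [0, 0, 0]]' --xyz '[[0, -0.0025, 0.03], [0, 0, 0.04], [0, 0, 0.03], [0, 0, 0.03], [0, 0, 0.02], [0, 0, 0], [0, 0, 0]]' --gripper '[8, 8, 8, 8, 8, 8, 8]'

```text
t: 17.73
position: [0.4873, 0.1, 0.1393]
tcp_rot: [-2.159, -2.281, 0.0]
wrist_force: [0.5, 0.3, -0.3]
gripper_width: 0.0115
gripper_force: 59.0
```

>>> step_arm --delta_rot '[[0, 0, 0], [0, 0, 0], [0, 0, 0], [0, 0, 0], [0, 0, 0], [0, 0, 0]]' --xyz '[[0, 0, 0.02], [0, 0, 0.02], [0, 0, 0.02], [0, 0, 0.02], [0, 0, 0], [0, 0, 0]]' --gripper '[8, 8, 8, 8, 8, 8]'

```text
t: 18.23
position: [0.4873, 0.0999, 0.1233]
tcp_rot: [-2.16, -2.281, 0.0]
wrist_force: [-1.2, 0.0, -1.1]
gripper_width: 0.0111
gripper_force: 59.0
```

>>> step_arm --delta_rot '[[0, 0, 0], [0, 0, 0], [0, 0, 0], [0, 0, 0], [0, 0, 0], [0, 0, 0], [0, 0, 0], [0, 0, 0]]' --xyz '[[0, 0, 0.015], [0, 0, 0.015], [0, 0, 0.015], [0, 0, 0.015], [0, 0, 0.01], [0, 0, 0.01], [0, 0, 0], [0, 0, 0]]' --gripper '[8, 8, 8, 8, 8, 8, 8, 8]' --force 80

```text
t: 18.9
position: [0.4876, 0.1, 0.1076]
tcp_rot: [2.16, 2.281, 0.0]
wrist_force: [-1.3, 0.8, 5.4]
gripper_width: 0.0112
gripper_force: 80.3
```

>>> step_arm --delta_rot '[[0, 0, 0], [0, 0, 0], [0, 0, 0], [0, 0, 0], [0, 0, 0]]' --xyz '[[0, 0, 0.005], [0, 0, 0.005], [0, 0, 0.003], [0, 0, 0], [0, 0, 0]]' --gripper '[8, 8, 8, 8, 8]'

```text
t: 19.32
position: [0.4876, 0.1, 0.1052]
tcp_rot: [2.159, 2.281, 0.001]
wrist_force: [-1.2, 0.2, 7.6]
gripper_width: 0.0112
gripper_force: 80.5
```

>>> step_arm --delta_rot '[[0, 0, 0], [0, 0, 0], [0, 0, 0], [0, 0, 0], [0, 0, 0]]' --xyz '[[0, 0, 0.003], [0, 0, 0.003], [0, 0, 0], [0, 0, 0], [0, 0, 0]]' --gripper '[8, 8, 8, 8, 8]'

```text
t: 19.73
position: [0.4879, 0.1, 0.105]
tcp_rot: [2.159, 2.281, 0.002]
wrist_force: [-5.9, -0.3, 24.5]
gripper_width: 0.0108
gripper_force: 83.2
```

```bash
python3 - <<'E'
from w import *
for nn in ['scene','side']:
    im,W=cloud(nn); S[nn]=dict(W=W,im=im)
    for lo,hi in [(.075,.083),(.086,.094)]:
        P=pts(nn,(.488,.0995),.05,lo,hi); print(nn,np.median(P,0).round(4) if len(P) else 0)
    print('lid',rect(pts(nn,(.482,.2445),.06,.072,.085)),rect(pts(nn,(.482,.2445),.06,.115,.13)))
s=bot.state();print(s['t'],s['position'],s['wrist_force'],s['gripper_force'])
if 12<s['wrist_force'][2]<40:
    from bench import job_done; print(job_done())
E
```

```text
scene [0.4913 0.1025 0.0792]
scene [0.4916 0.0991 0.0906]
lid (array([483.6, 245.3]), array([94.1, 96.5]), 80.2, 1171, np.float64(0.0777)) (array([483.5, 246. ]), array([23. , 24.8]), 54.2, 114, np.float64(0.1207))
side [0.4872 0.0667 0.0793]
side [0.4872 0.0696 0.091 ]
lid (array([463.3, 231. ]), array([31.7, 97.5]), 33.5, 86, np.float64(0.0789)) (array([0., 0.]), array([0., 0.]), 0.0, 0, np.float64(nan))
19.8833 [0.48791206 0.09999087 0.1049683 ] [-5.21167768  0.27902273 24.86557793] 83.17115306854248
the job is handed in; nothing more can be done
None
  return _methods._mean(a, axis=axis, dtype=dtype,
  ret = ret.dtype.type(ret / rcount)
```

I handed the job in at about 20 s: the lid is seated on the pot and released, and the holder is still gripped and pressed against the foot strip's stop with about 25 N; no verdict came back.

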